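Load a paper roll on the slip unwinder

TASK

Take the white paper roll off its leaning peg on the blue rack and mount it on the upright spindle of the grey unwinder stand, lowering it all the way down onto the black flange before you let go. Then swing in the stand's tension arm, the one with the red knob, until its black roller rests against the mounted roll. Leave the yellow roll on its peg and do not disturb the small red-capped vial or the stamp.

Things in the scene. Friction and masses are not known exactly. Their poses are not given: they have to be found in the camera images.
- roll_white: rigid roll of white paper on a blue core, 52 mm outside diameter, 57 mm long, through bore of 24 mm, 0.12 kg. Origin: centre of its end face, the one against the rack at the start; z runs along the bore towards the free end. It starts on one of the rack's two pegs (either one), its axis leaning 30 degrees from vertical with the peg
- roll_yellow: the same roll in yellow on a black core, on the rack's other peg; to be left there
- rack: blue bent-sheet rack fixed on the table, 98 x 230 mm, 76 mm high at the back. Origin: centre of its underside, x to its back. Two steel pegs (20 mm diameter, 72 mm long, last 8 mm tapered) stand square on its sloping top, leaning 30 degrees from vertical towards its front (-x), feet at (0, +-55, 48) mm. Rolls come off only along the pegs
- unwinder: grey unwinder stand fixed on the table, base 140 x 200 x 12 mm; origin: centre of its underside, z up. It carries an upright steel spindle of 20 mm diameter at (0, -30) mm and the pivot of the tension arm at (45, 60) mm
- spindle_seat (a point): point on the spindle's axis on top of the black flange (48 mm diameter, 16 mm above the table), where the end face of a mounted roll rests; axes as the unwinder's
- spindle_top (a point): tip of the spindle, 72 mm above the seat; the last 8 mm taper to 12 mm diameter
- swing_pivot (a point): point on the vertical axis of the tension arm, 20 mm above the table
- swing_knob (a point): centre of the red knob at the tension arm's end: an upright cylinder 14 mm in diameter and 45 mm high, its top 135 mm above the table, 135 mm from the arm's pivot axis
- swing_roller (a point): centre of the black roller on the tension arm: 16 mm diameter, 40 mm high (28 to 68 mm above the table), 95 mm from the pivot axis
- tension_arm (a joint): angle of the tension arm, rad: 0 fully open (away from the spindle), growing counter-clockwise from above as it swings in; about 1.37 when its roller touches a seated roll, end stop 1.53. It turns with light friction and stays where it is left
- vial: small clear vial with a red cap, 25 mm diameter, 50 mm high, standing; origin at the centre of its underside; bystander
- stamp: red and black hand stamp, 27 x 36 x 71 mm, standing; origin at the centre of its underside; bystander
Mind the look-alikes: they are no part of the job. What is shaped like the roll_white but green is not meant.

How it is judged:
On the way, in this order (a step that is already met when the one before it is completed fails the run):
1. the white roll is held clear of its peg (distance of roll_white from where it was at the start of the episode above 0.08 m and contact force between the fingers and roll_white above 0.5 N), for 0.1 s.
2. the white roll is all the way down on the spindle (within 5 mm of the flange, within 4.5 mm of the axis, upright to 0.09 rad), still held by the fingers (horizontal distance between roll_white and spindle_seat below 0.0045 m and z of roll_white in the frame of spindle_seat below 0.005 m and angle between roll_white's own z axis and vertical below 0.09 rad and contact force between the fingers and roll_white above 0.5 N), for 0.05 s.
3. the roller of the tension arm rests against the seated roll (horizontal distance between roll_white and spindle_seat below 0.0045 m and z of roll_white in the frame of spindle_seat below 0.005 m and angle between roll_white's own z axis and vertical below 0.09 rad and horizontal distance between swing_roller and roll_white below 0.0375 m), for 0.1 s.
At the end, for the whole second after the job is handed in: White roll on the spindle: end face within 5 mm of the flange, within 4.5 mm of the axis, upright to 0.09 rad; arm roller against it (centres at most 37.5 mm apart from above; contact is 34). Both at rest. Yellow roll within 15 mm, vial and stamp within 20 mm of their starts (all of step 3 and linear speed of roll_white below 0.02 m/s and velocity of joint tension_arm between -0.05 and 0.05 rad/s and distance of roll_yellow from where it was at the start of the episode below 0.015 m and distance of each of vial, stamp from where it was at the start of the episode below 0.02 m); the robot touches nothing.
It fails at once if the yellow roll is moved more than 15 mm (distance of roll_yellow from where it was at the start of the episode above 0.015 m).
It fails at once if the vial is moved more than 20 mm or tipped over (distance of vial from where it was at the start of the episode above 0.02 m or angle between vial's own z axis and vertical above 0.5 rad).
It fails at once if the stamp is moved more than 20 mm or tipped over (distance of stamp from where it was at the start of the episode above 0.02 m or angle between stamp's own z axis and vertical above 0.5 rad).
It also fails if it takes over 54 s, if anything falls off the work surface, if the arm or the gripper's body presses on something with over 40 N, if the wrist force passes 120 N, or if a joint passes its speed limit or range.

ROBOT

A 6-joint arm with a two-finger parallel gripper is mounted at the origin on a cart in front of the work surface, level with it; the furniture and walls round the work are solid. World frame = base frame: x ahead of the robot, y to its left, z up, the work surface at z = 0. Lengths are in m, angles in rad, forces in N, time in s.
With the tool pointing down it reaches from about 0.35 to 0.975 m from the base axis. Payload 4.9 kg.
Tool frame: the origin (TCP) lies at the very end of the fingers, on their centre line; the grasp point (between the pads) lies 19 mm behind it; z points along the fingers, y is the line along which they close (so a half turn about z gives the same grasp; the last joint's range is limited). The gripper opens to 85 mm and grips with 20 to 120 N. Pads are 22 mm wide; open, the fingers measure 114 mm over their backs; the gripper's body (76 mm by 85 mm) begins 54 mm behind the grasp point. The pads swing forward as they close: fully open they stand 13 mm farther back than shut.
Start: joints at [1.008, 0.053, 1.613, -0, 1.476, -0.119], TCP at [0.268, 0.564, 0.231] pointing down, gripper open.
Joint ranges: [-3.01, 3.01], [-1.01, 2.22], [0.06, 2.58], [-1.02, 4.17], [0.09, 2.62], [-3.14, 3.14]. Speed limits (rad/s): [2.57, 2.57, 3.14, 3.14, 3.14, 3.14].

INTERFACE

Orientations are given as a unit quaternion [w, x, y, z].
In Python, from plant import manip gives the robot as it stands.
- The arm moves only by the tool send_rows, never from a script. Its argument "increments" is a list of rows, each an object of numbers: "claw": the closure, from -1 (fully open) to 1 (shut); "dx", "dy", "dz": the shift along the tool's x, y, z in units of 0.5 m (1.0 is 0.5 m); "yaw": the turn about the tool's z in units of 1.5 rad (1.0 is 1.5 rad). A call has 1 to 20 rows; each row is the pose to reach, as a shift and turn from the pose commanded when the call began, along the tool's axes at that moment; what a row does not reach only later rows make up. A row lasts 1/8 s, in which the tool goes at most 62.5 mm and 10.7 degrees, less where a joint would pass 70% of its speed; a pose out of reach is approached as far as the arm can. A call with a number of a shift or a turn outside -1 to 1 is refused whole. A call with a gripper value outside its range is refused whole. The fingers move at their own pace and stop on an object; the grip force is fixed at half the most. Time passes only in rows, so rows that repeat a pose let the fingers close. It gives the time, the measured TCP pose, the force, the opening and the grip force at its end, in the units of the state.
- manip.state(): the state, without advancing time (a new reading comes with each control period).
- manip.grab_frame(name): name is "scene" or "top"; returns the picture (420x560x3 uint8, red, green, blue); there is no depth.
- manip.camera_params(name): a dict with "camera_matrix" (3x3 intrinsics, pixels), "extrinsics" (4x4, takes a point from world to camera coordinates). Camera axes: x right, y down, z forward; pixel columns grow to the right and rows downward; lengths in m; the calibration is good to about 2 mm. A picture is of the moment at which its call begins. camera_params takes no time and is no camera call.
- manip.job_done(): hands the job in; it is judged then, once.
The state is a dict: "time": time; "joint_pos": joint angles; "joint_vel": joint speeds; "joint_efforts": joint torques, N m; "tool_pos": TCP position; "tool_rot": TCP orientation; "contact_force": force on the tool from outside, world axes, zero at the start; "ft_torque": the same for the moment, N m; "gripper_width": opening from 0.0 (shut) to 1.0 (fully open); "grasp_force": force on a finger pad.
Only numpy, scipy, OpenCV 4.12 (cv2) and the standard library are available. Lean on these libraries where they do the work, as an engineer would, in place of code of your own. Each camera call takes 0.05 s, during which the arm holds its last target. There are 200 camera calls.

## Working session

There is one attempt and no reset: what is moved stays moved. The work goes in short steps, Python scripts to look and compute and a tool call to move; the robot and the scene stay as the last step left them, time stands still between calls to the robot, and variables do not carry over. Pictures are saved under pics/ and viewed, at most 10 in all, crops included, and the job is handed in when it is done.

Besides the shell and the picture viewer there is one more tool, called after "Emit:" by a JSON object that holds its "op" and its "data". send_rows: Moves the arm, as the interface text tells. Shifts and turns lie within -1 to 1; 1 stands for 0.5 m of shift or 1.5 rad of turn. Its arguments: {"type":"object","properties":{"increments":{"type":"array","items":{"type":"object","properties":{"claw":{"type":"number"},"dx":{"type":"number"},"dy":{"type":"number"},"dz":{"type":"number"},"yaw":{"type":"number"}}}}},"required":["increments"]}

```bash
mkdir -p pics; cat > h.py <<'E'
import numpy as np,cv2
from plant import manip
def cam(n):
    p=manip.camera_params(n); return np.array(p["camera_matrix"]),np.array(p["extrinsics"])
def snap(n,f):
    im=np.array(manip.grab_frame(n)); cv2.imwrite(f"pics/{f}.png",im[:,:,::-1]); return im
def proj(n,P):
    K,E=cam(n); P=np.atleast_2d(P); c=P@E[:3,:3].T+E[:3,3]; u=c@K.T; return u[:,:2]/u[:,2:]
def ray(n,u,v,z):
    K,E=cam(n); d=E[:3,:3].T@np.linalg.inv(K)@[u,v,1]; o=-E[:3,:3].T@E[:3,3]; return o+d*(z-o[2])/d[2]
E
python3 - <<'E'
from h import *
snap("top","top0");snap("scene","scene0")
print(manip.state())
for n in("top","scene"):
    K,E=cam(n);print(n,K.tolist(),(-E[:3,:3].T@E[:3,3]).round(3),E[:3,:3].round(3).tolist())
E
```

```text
{'time': 0.1, 'joint_pos': array([ 1.00801504e+00,  5.32713179e-02,  1.61414721e+00, -6.28378311e-06,
        1.47597602e+00, -1.18993616e-01]), 'joint_vel': array([-0.00145179, -0.00106141, -0.00066888,  0.00210222,  0.00155986,
        0.00061149]), 'joint_efforts': array([ 1.82335002e-04, -3.94903600e+01, -3.71360958e+01, -1.31893926e-04,
        3.96263422e-03,  2.08661027e-05]), 'tool_pos': array([0.26805267, 0.56398773, 0.23020371]), 'tool_rot': array([-2.98261698e-04,  2.20077037e-01,  9.75482079e-01, -8.50154541e-04]), 'contact_force': array([0.284946  , 0.02306826, 0.41537846]), 'ft_torque': array([ 0.01048781, -0.0542316 ,  0.02279858]), 'grasp_force': 0.0, 'gripper_width': 0.9978287196920637}
top [[439.27993098882007, 0.0, 273.1844967742894], [0.0, 439.27993098882007, 209.61952625425164], [0.0, 0.0, 1.0]] [0.323 0.002 1.633] [[0.017, -1.0, 0.013], [-0.992, -0.018, -0.128], [0.128, -0.011, -0.992]]
scene [[447.5274333675066, 0.0, 281.97528884380444], [0.0, 447.5274333675066, 203.53480964994952], [0.0, 0.0, 1.0]] [-0.259 -0.578  0.786] [[0.585, -0.811, -0.008], [-0.472, -0.332, -0.817], [0.66, 0.481, -0.577]]
```

View pics/top0.png

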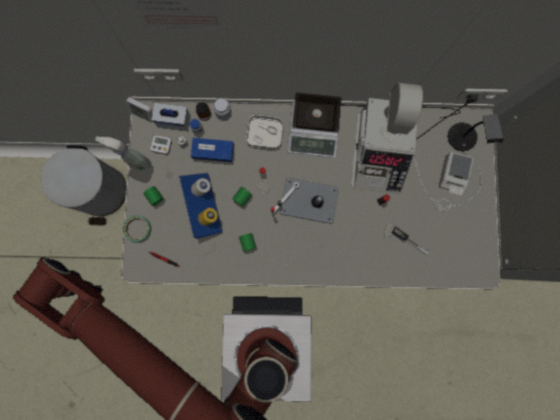

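View pics/scene0.png

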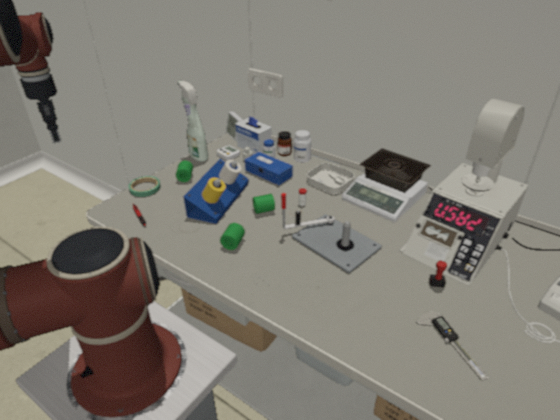

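The top view shows the rack at about (200,205), with the white roll at (202,187) and the yellow roll at (208,217). The unwinder is at (308,200), its arm knob near (273,210), the vial near (263,172) and the stamp near (384,199). I'll zoom in.

```bash
python3 - <<'E'
import cv2,numpy as np
a=cv2.imread("pics/top0.png")[150:260,170:350]; a=cv2.resize(a,(800,489),interpolation=cv2.INTER_CUBIC); cv2.imwrite("pics/c1.png",a)
a=cv2.imread("pics/scene0.png")[140:275,180:390]; a=cv2.resize(a,(800,514),interpolation=cv2.INTER_CUBIC); cv2.imwrite("pics/c2.png",a)
E
```

```text
(no output)
```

View pics/c1.png

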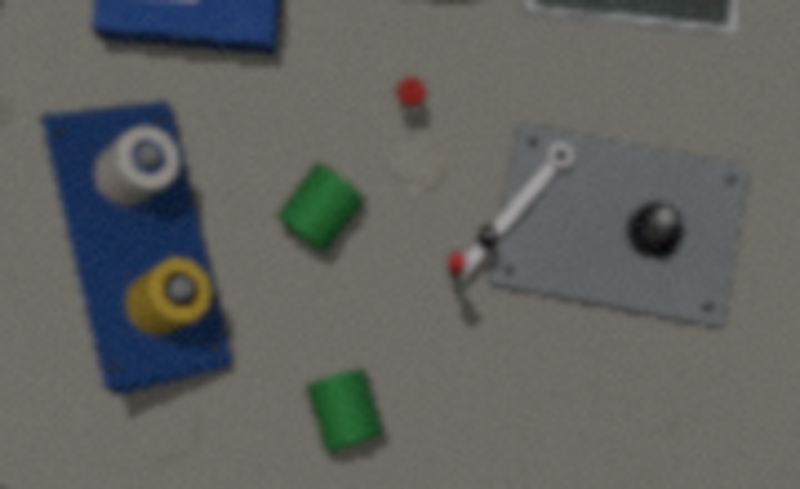

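View pics/c2.png

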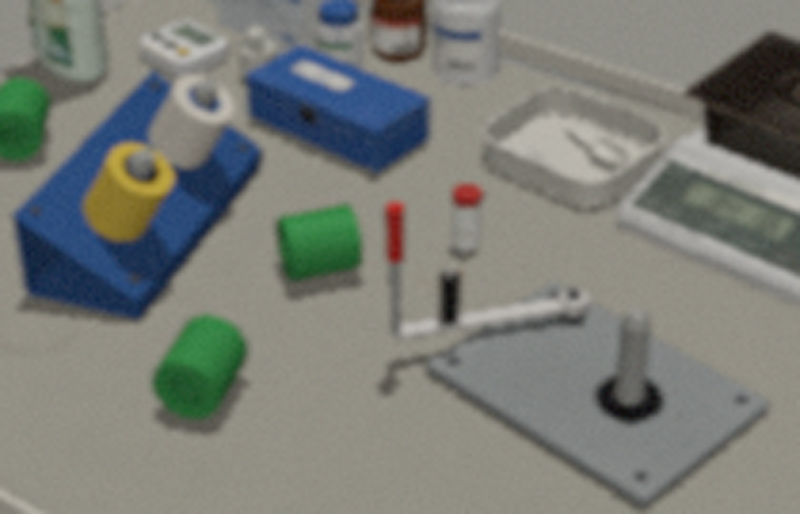

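The crops show the white roll's peg tip at c1 (150,153) / c2 (205,92) and the spindle tip at c1 (666,213) / c2 (633,316). The knob top is at c1 (457,258) / c2 (395,205) and the vial cap at c1 (411,90). Next I fit the rack and unwinder poses from both views.

```bash
cat > fit.py <<'E'
from h import *
from scipy.optimize import least_squares as LS
T=lambda x,y:("top",170+x*.225,150+y*.22495); S=lambda x,y:("scene",180+x*.2625,140+y*.26265)
rack=[((49,-115,76),T(45,115)),((49,115,76),T(110,390)),((-49,-115,20),T(168,103)),((-49,115,20),T(232,367)),((-36,-55,110.4),T(150,153)),((-36,55,110.4),T(181,288)),
((49,115,76),S(18,215)),((49,-115,76),S(155,75)),((-49,-115,20),S(260,150)),((-49,115,0),S(138,316)),((-36,55,110.4),S(143,158)),((-36,-55,110.4),S(205,92))]
unw=[((70,100,12),T(520,128)),((70,-100,12),T(747,168)),((-70,-100,12),T(720,325)),((-70,100,12),T(490,285)),((0,-30,16),T(655,232)),((0,-30,88),T(666,213)),
((70,-100,12),S(767,405)),((-70,-100,12),S(642,500)),((-70,100,12),S(430,368)),((0,-30,16),S(628,396)),((0,-30,88),S(633,316))]
def tf(p,P):
    c,s=np.cos(p[2]),np.sin(p[2]); P=np.array(P)/1e3
    return np.c_[p[0]+c*P[:,0]-s*P[:,1],p[1]+s*P[:,0]+c*P[:,1],P[:,2]]
def fit(F,p0):
    def r(p):
        W=tf(p,[f[0] for f in F]); return np.concatenate([proj(f[1][0],w)[0]-f[1][1:] for f,w in zip(F,W)])
    s=LS(r,p0,loss="soft_l1"); return s.x,r(s.x).reshape(-1,2)
def tri(*m):
    return LS(lambda w:np.concatenate([proj(n,w)[0]-(u,v) for n,u,v in m]),[.4,0,.1]).x
if __name__=="__main__":
    pr,e=fit(rack,[.35,.25,1.7]); print("rack",pr.round(4),e.round(1).tolist())
    pu,e=fit(unw,[.35,-.1,-.2]); print("unw",pu.round(4),e.round(1).tolist())
    print("spindle",tf(pu,[(0,-30,16)]),"pivot",tf(pu,[(45,60,20)]))
    print("white foot,tip; yellow foot",tf(pr,[(0,-55,48),(-36,-55,110.4),(0,55,48)]).round(4))
    print("tips tri",tri(rack[4][1],rack[11][1]),tri(rack[5][1],rack[10][1]),"sp",tri(unw[5][1],unw[10][1]))
    k=tri(T(457,258),S(395,205)); print("knob",k, "vial cap",tri(T(411,90),S(467,192)))
    d=k[:2]-tf(pu,[(45,60,20)])[0,:2]; print(np.hypot(*d),np.degrees(np.arctan2(d[1],d[0])-pu[2])%360-145.2)
E
python3 fit.py
```

```text
rack [0.5416 0.2463 1.8371] [[-0.6, 0.1], [-0.8, 0.2], [0.4, -0.4], [0.3, -0.2], [1.3, 0.0], [1.5, -0.2], [-2.5, 0.2], [-1.2, -1.1], [0.1, -0.5], [-0.4, 2.3], [0.3, -0.4], [0.9, -1.5]]
unw [ 0.5686 -0.1506 -0.1647] [[-0.6, -1.1], [0.8, -0.5], [0.7, 0.7], [-0.5, -0.1], [0.1, -0.3], [-0.1, 1.0], [0.6, -0.8], [0.2, 0.8], [-2.4, -0.9], [-0.4, 0.6], [0.3, -0.1]]
spindle [[ 0.56368346 -0.18019495  0.016     ]] pivot [[ 0.62283011 -0.09879056  0.02      ]]
white foot,tip; yellow foot [[0.5947 0.2607 0.048 ]
 [0.6042 0.226  0.1104]
 [0.4886 0.2318 0.048 ]]
tips tri [0.60575763 0.23172831 0.10237752] [0.49914501 0.2015554  0.10664206] sp [ 0.56657553 -0.1790445   0.08566027]
knob [ 0.52211271 -0.01364262  0.13541154] vial cap [0.67294164 0.02587377 0.04901643]
0.131886949552465 4.024624286736895
```

```bash
cat >> h.py <<'E'
def plan(*targets):
    "targets (x,y,z[,psi_deg of tool y]) -> dx,dy,dz,yaw units from the present pose"
    s=manip.state(); w,x,y,z=s["tool_rot"]
    from scipy.spatial.transform import Rotation as R
    M=R.from_quat([x,y,z,w]).as_matrix(); psi=np.degrees(np.arctan2(M[1,1],M[0,1]))
    print("t",round(s["time"],2),"tcp",s["tool_pos"].round(4),"psi",psi.round(2),"tilt",M[:,2].round(4),"F",np.round(s["contact_force"],1),"w",round(s["gripper_width"],3),"g",round(s["grasp_force"],1))
    for t in targets:
        d=M.T@(np.array(t[:3])-s["tool_pos"])/.5
        yaw=-((t[3]-psi+90)%180-90)/np.degrees(1.5) if len(t)>3 else 0
        print(np.r_[d,yaw].round(4).tolist())
E
python3 -c "
from h import *
plan((.599,.2455,.25,15.2),(.599,.2455,.14,15.2),(.599,.2455,.05,15.2))"
```

```text
t 0.1 tcp [0.2681 0.564  0.2302] psi 64.57 tilt [-0.001  -0.0015 -1.    ] F [0.3 0.  0.4] w 0.998 g 0.0
[-0.8713, -0.2912, -0.0393, 0.5745]
[-0.8713, -0.2908, 0.1807, 0.5745]
[-0.8713, -0.2904, 0.3607, 0.5745]
```

Emit:
{"op": "send_rows", "data": {"increments": [{"dx":-0.1,"dy":-0.033,"dz":-0.04,"yaw":0.08,"claw":-1},{"dx":-0.22,"dy":-0.073,"dz":-0.04,"yaw":0.18,"claw":-1},{"dx":-0.34,"dy":-0.113,"dz":-0.04,"yaw":0.28,"claw":-1},{"dx":-0.46,"dy":-0.153,"dz":-0.04,"yaw":0.38,"claw":-1},{"dx":-0.58,"dy":-0.193,"dz":-0.04,"yaw":0.48,"claw":-1},{"dx":-0.7,"dy":-0.233,"dz":-0.04,"yaw":0.5745,"claw":-1},{"dx":-0.8,"dy":-0.267,"dz":-0.04,"yaw":0.5745,"claw":-1},{"dx":-0.8713,"dy":-0.291,"dz":-0.04,"yaw":0.5745,"claw":-1},{"dx":-0.8713,"dy":-0.291,"dz":-0.04,"yaw":0.5745,"claw":-1},{"dx":-0.8713,"dy":-0.291,"dz":-0.04,"yaw":0.5745,"claw":-1}]}}

```text
time: 1.35
tool_pos: [0.5988, 0.2462, 0.2507]
tool_rot: [-0.001, 0.607, 0.794, -0.0]
contact_force: [-0.4, 0.9, 0.1]
gripper_width: 1.001
grasp_force: 0.0
```

```bash
python3 -c "
from h import *
plan((.599,.2455,.14,15.2),(.599,.2455,.05,15.2))
a=snap('top','t1');b=snap('scene','s1')
import cv2
a=cv2.resize(a[150:260,160:280],(396,363),interpolation=cv2.INTER_CUBIC);b=cv2.resize(b[90:230,160:280],(396,462),interpolation=cv2.INTER_CUBIC)
c=np.zeros((462,792,3),np.uint8);c[:363,:396]=a;c[:,396:]=b
cv2.imwrite('pics/m1.png',c[:,:,::-1])"
```

```text
t 1.35 tcp [0.5988 0.2462 0.2507] psi 15.2 tilt [-1.2e-03  1.0e-04 -1.0e+00] F [-0.4  0.9  0.1] w 1.001 g 0.0
[-0.0016, 0.0003, 0.2214, 0.0]
[-0.0017, 0.0005, 0.4014, 0.0]
```

View pics/m1.png

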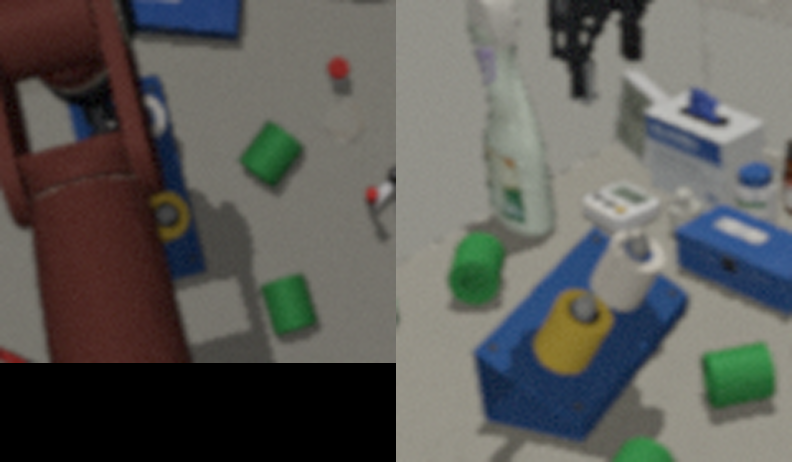

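In the mosaic the finger tips are at about (580,95) and (632,55), midpoint scene ≈ (224,113). I'll check that against the projected TCP.

```bash
python3 -c "
from h import *
s=manip.state()['tool_pos'];print(proj('scene',[s,s+[0,0,.013]]))"
```

```text
[[224.36255269 118.25398931]
 [223.98363371 113.98756327]]
```

Emit:
{"op": "send_rows", "data": {"increments": [{"dx":-0.0016,"dz":0.1,"claw":-1},{"dx":-0.0016,"dz":0.2,"claw":-1},{"dx":-0.0016,"dz":0.26,"claw":-1},{"dx":-0.0016,"dz":0.32,"claw":-1},{"dx":-0.0016,"dz":0.37,"claw":-1},{"dx":-0.0016,"dz":0.4,"claw":-1},{"dx":-0.0016,"dz":0.4,"claw":-1}]}}

```text
invalid input
```

The projection agrees with the picture. The move was refused, so I resend it alone with every field filled.

Emit:
{"op": "send_rows", "data": {"increments": [{"dx":-0.0016,"dy":0,"dz":0.1,"yaw":0,"claw":-1},{"dx":-0.0016,"dy":0,"dz":0.2,"yaw":0,"claw":-1},{"dx":-0.0016,"dy":0,"dz":0.26,"yaw":0,"claw":-1},{"dx":-0.0016,"dy":0,"dz":0.32,"yaw":0,"claw":-1},{"dx":-0.0016,"dy":0,"dz":0.37,"yaw":0,"claw":-1},{"dx":-0.0016,"dy":0,"dz":0.4,"yaw":0,"claw":-1},{"dx":-0.0016,"dy":0,"dz":0.4,"yaw":0,"claw":-1}]}}

```text
time: 2.33
tool_pos: [0.5983, 0.2456, 0.0502]
tool_rot: [-0.001, 0.607, 0.795, -0.001]
contact_force: [0.3, 0.6, 0.8]
gripper_width: 0.999
grasp_force: 0.0
```

Emit:
{"op": "send_rows", "data": {"increments": [{"dx":0,"dy":0,"dz":0,"yaw":0,"claw":1},{"dx":0,"dy":0,"dz":0,"yaw":0,"claw":1},{"dx":0,"dy":0,"dz":0,"yaw":0,"claw":1},{"dx":0,"dy":0,"dz":0,"yaw":0,"claw":1},{"dx":0,"dy":0,"dz":0,"yaw":0,"claw":1},{"dx":0,"dy":0,"dz":0,"yaw":0,"claw":1}]}}

```text
time: 3.08
tool_pos: [0.6023, 0.2458, 0.0543]
tool_rot: [0.002, 0.607, 0.794, 0.003]
contact_force: [4.7, 0.6, 5.9]
gripper_width: 0.606
grasp_force: 62.7
```

```bash
python3 -c "
from h import *
plan()
p=manip.state()['tool_pos'];d=np.array([.1315,-.4825,.866]);plan(p+.02*d,p+.1*d)"
```

```text
t 3.08 tcp [0.6023 0.2458 0.0543] psi 15.19 tilt [ 0.0066  0.0018 -1.    ] F [4.7 0.6 5.9] w 0.606 g 62.7
t 3.08 tcp [0.6023 0.2458 0.0543] psi 15.19 tilt [ 0.0066  0.0018 -1.    ] F [4.7 0.6 5.9] w 0.606 g 62.7
[-0.02, 0.0003, -0.0346, 0.0]
[-0.1, 0.0013, -0.1732, 0.0]
```

Emit:
{"op": "send_rows", "data": {"increments": [{"dx":-0.01,"dy":0.007,"dz":-0.0253,"yaw":0,"claw":1},{"dx":-0.03,"dy":0.007,"dz":-0.06,"yaw":0,"claw":1},{"dx":-0.05,"dy":0.0075,"dz":-0.0946,"yaw":0,"claw":1},{"dx":-0.05,"dy":0.0075,"dz":-0.0946,"yaw":0,"claw":1}]}}

```text
time: 3.58
tool_pos: [0.611, 0.2212, 0.1011]
tool_rot: [0.001, 0.608, 0.794, 0.001]
contact_force: [0.5, -0.1, -1.1]
gripper_width: 0.605
grasp_force: 63.3
```

```bash
python3 -c "
from h import *
plan()"
```

```text
t 3.58 tcp [0.611  0.2212 0.1011] psi 15.12 tilt [ 3.1e-03  3.0e-04 -1.0e+00] F [ 0.5 -0.1 -1.1] w 0.605 g 63.3
```

Emit:
{"op": "send_rows", "data": {"increments": [{"dx":-0.02,"dy":0.0,"dz":-0.0346,"yaw":0,"claw":1},{"dx":-0.04,"dy":0.0,"dz":-0.0693,"yaw":0,"claw":1},{"dx":-0.06,"dy":0.0,"dz":-0.11,"yaw":0,"claw":1},{"dx":-0.06,"dy":0.0,"dz":-0.2,"yaw":0,"claw":1},{"dx":-0.06,"dy":0.0,"dz":-0.24,"yaw":0,"claw":1},{"dx":-0.06,"dy":0.0,"dz":-0.24,"yaw":0,"claw":1}]}}

```text
time: 4.32
tool_pos: [0.6188, 0.1931, 0.2215]
tool_rot: [0.002, 0.607, 0.794, 0.002]
contact_force: [-0.9, -0.8, -1.8]
gripper_width: 0.601
grasp_force: 63.9
```

```bash
python3 -c "
from h import *
plan()
a=snap('top','t2');b=snap('scene','s2')
import cv2
a=cv2.resize(a[130:250,160:300],(396,339),interpolation=cv2.INTER_CUBIC);b=cv2.resize(b[70:210,180:300],(396,462),interpolation=cv2.INTER_CUBIC)
c=np.zeros((462,792,3),np.uint8);c[:339,:396]=a;c[:,396:]=b
cv2.imwrite('pics/m2.png',c[:,:,::-1])"
```

```text
t 4.33 tcp [0.6188 0.1931 0.2215] psi 15.19 tilt [ 4.6e-03  8.0e-04 -1.0e+00] F [-0.9 -0.8 -1.8] w 0.601 g 63.9
```

View pics/m2.png

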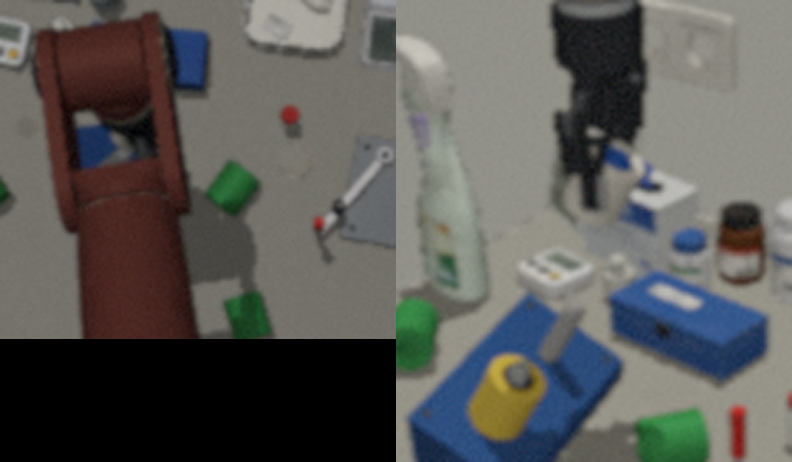

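The white roll is in the grip, still leaning, and its peg is bare. The yellow roll has not moved. I'll set the white roll upright on free table.

```bash
python3 -c "
from h import *
from fit import T
for m in (T(345,410),T(320,205)): print(ray(*m,.026).round(3))
plan((.40,-.10,.23,15.2),(.40,-.10,.05,15.2))"
```

```text
[0.409 0.076 0.026]
[0.579 0.1   0.026]
t 4.42 tcp [0.6169 0.1929 0.2173] psi 15.2 tilt [-1.9e-03 -4.0e-04 -1.0e+00] F [-0.8  0.6 -1.6] w 0.604 g 63.9
[-0.4516, -0.5723, -0.0244, 0.0]
[-0.4517, -0.5716, 0.3356, 0.0]
```

Emit:
{"op": "send_rows", "data": {"increments": [{"dx":-0.06,"dy":-0.076,"dz":-0.024,"yaw":0,"claw":1},{"dx":-0.135,"dy":-0.17,"dz":-0.024,"yaw":0,"claw":1},{"dx":-0.21,"dy":-0.265,"dz":-0.024,"yaw":0,"claw":1},{"dx":-0.285,"dy":-0.36,"dz":-0.024,"yaw":0,"claw":1},{"dx":-0.36,"dy":-0.455,"dz":-0.024,"yaw":0,"claw":1},{"dx":-0.42,"dy":-0.53,"dz":-0.024,"yaw":0,"claw":1},{"dx":-0.452,"dy":-0.572,"dz":0.03,"yaw":0,"claw":1},{"dx":-0.452,"dy":-0.572,"dz":0.13,"yaw":0,"claw":1},{"dx":-0.452,"dy":-0.572,"dz":0.23,"yaw":0,"claw":1},{"dx":-0.452,"dy":-0.572,"dz":0.3,"yaw":0,"claw":1},{"dx":-0.452,"dy":-0.572,"dz":0.335,"yaw":0,"claw":1},{"dx":-0.452,"dy":-0.572,"dz":0.335,"yaw":0,"claw":1}]}}

```text
time: 5.92
tool_pos: [0.3978, -0.0986, 0.0476]
tool_rot: [-0.004, 0.607, 0.794, -0.001]
contact_force: [0.8, -0.0, -0.9]
gripper_width: 0.6
grasp_force: 63.9
```

```bash
python3 -c "
from h import *
plan()
b=snap('scene','s3');u,v=proj('scene',manip.state()['tool_pos'])[0].astype(int)
import cv2
cv2.imwrite('pics/m3.png',cv2.resize(b[v-70:v+50,u-60:u+60],(480,480),interpolation=cv2.INTER_CUBIC)[:,:,::-1])"
```

```text
t 5.92 tcp [ 0.3978 -0.0986  0.0476] psi 15.21 tilt [-0.0071  0.0032 -1.    ] F [ 0.8 -0.  -0.9] w 0.6 g 63.9
```

View pics/m3.png

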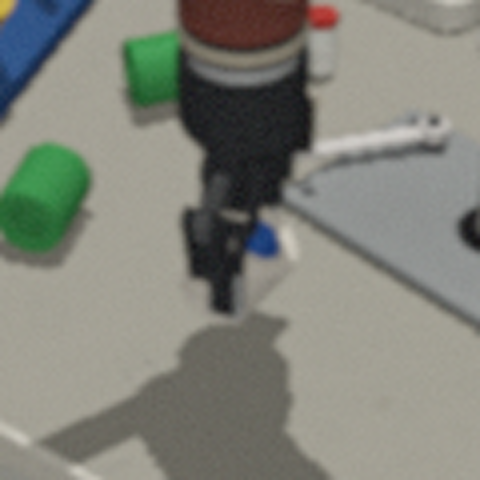

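The roll hangs in the grip with its top leaning towards -y (right). I'll lower it gently until the force shows contact.

Emit:
{"op": "send_rows", "data": {"increments": [{"dx":0,"dy":0,"dz":0.03,"yaw":0,"claw":1},{"dx":0,"dy":0,"dz":0.046,"yaw":0,"claw":1},{"dx":0,"dy":0,"dz":0.054,"yaw":0,"claw":1},{"dx":0,"dy":0,"dz":0.054,"yaw":0,"claw":1}]}}

```text
time: 6.48
tool_pos: [0.4007, -0.0999, 0.0239]
tool_rot: [-0.0, 0.607, 0.794, -0.0]
contact_force: [-1.6, 0.4, -1.1]
gripper_width: 0.602
grasp_force: 63.9
```

```bash
python3 -c "
from h import *
plan()"
```

```text
t 6.47 tcp [ 0.4007 -0.0999  0.0239] psi 15.2 tilt [-5.e-04  2.e-04 -1.e+00] F [-1.6  0.4 -1.1] w 0.602 g 63.9
```

Emit:
{"op": "send_rows", "data": {"increments": [{"dx":0,"dy":0,"dz":0.008,"yaw":0,"claw":1},{"dx":0.004,"dy":0,"dz":0.014,"yaw":0,"claw":1},{"dx":0.01,"dy":0,"dz":0.018,"yaw":0,"claw":1},{"dx":0.016,"dy":0,"dz":0.02,"yaw":0,"claw":1}]}}

```text
time: 6.98
tool_pos: [0.4023, -0.0967, 0.0186]
tool_rot: [0.006, 0.607, 0.795, -0.002]
contact_force: [-3.4, -11.5, 16.8]
gripper_width: 0.602
grasp_force: 65.3
```

```bash
python3 -c "
from h import *
plan()"
```

```text
t 6.97 tcp [ 0.4023 -0.0967  0.0186] psi 15.31 tilt [ 0.0062 -0.0107 -0.9999] F [ -3.4 -11.5  16.8] w 0.602 g 65.3
```

Emit:
{"op": "send_rows", "data": {"increments": [{"dx":0.01,"dy":0,"dz":0.004,"yaw":0,"claw":1},{"dx":0.02,"dy":0,"dz":0.006,"yaw":0,"claw":1},{"dx":0.03,"dy":0,"dz":0.008,"yaw":0,"claw":1},{"dx":0.04,"dy":0,"dz":0.01,"yaw":0,"claw":1}]}}

```text
time: 7.48
tool_pos: [0.4032, -0.0802, 0.0181]
tool_rot: [0.013, 0.607, 0.795, -0.001]
contact_force: [0.6, -14.5, 25.2]
gripper_width: 0.607
grasp_force: 65.0
```

```bash
python3 -c "
from h import *
plan()
b=snap('scene','s4');u,v=proj('scene',manip.state()['tool_pos'])[0].astype(int)
import cv2
cv2.imwrite('pics/m4.png',cv2.resize(b[v-50:v+30,u-40:u+40],(480,480),interpolation=cv2.INTER_CUBIC)[:,:,::-1])"
```

```text
t 7.47 tcp [ 0.4032 -0.0802  0.0181] psi 15.32 tilt [ 0.0198 -0.017  -0.9997] F [  0.6 -14.5  25.2] w 0.607 g 65.0
```

View pics/m4.png

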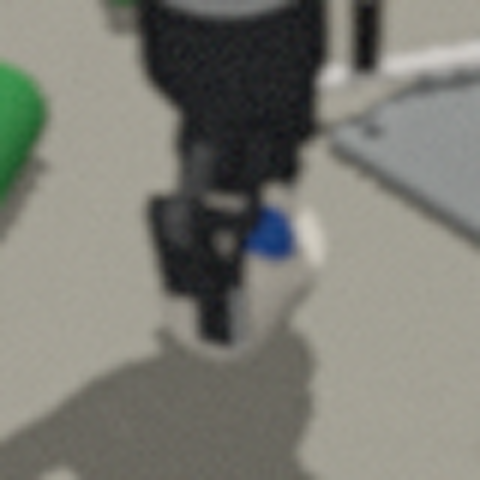

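```bash
python3 -c "
from h import *
s=manip.state()['tool_pos'];o=proj('scene',s)[0].astype(int)-[40,50]
x=np.array([-.262,.965,0]);z=np.array([0,0,1.])
for off in (.019,.024,.029):
  for t in (20,30,40,50):
    a=np.radians(t);p=s+off*z;h=(p[2]-.026*np.sin(a))/np.cos(a);d=-x*np.sin(a)+z*np.cos(a);q=x*np.cos(a)+z*np.sin(a)
    c=p+(.057-h)*d
    print(off,t,h.round(4),*((proj('scene',[c,c+.026*q,c-.026*q,p-h*d-.026*q])-o)*6).round(0).tolist())
"
```

```text
0.019 20 0.0298 [262.0, 224.0] [206.0, 194.0] [319.0, 255.0] [275.0, 340.0]
0.019 30 0.0276 [275.0, 228.0] [223.0, 191.0] [327.0, 264.0] [262.0, 336.0]
0.019 40 0.0264 [286.0, 234.0] [240.0, 192.0] [332.0, 276.0] [250.0, 333.0]
0.019 50 0.0265 [295.0, 243.0] [256.0, 197.0] [333.0, 289.0] [235.0, 330.0]
0.024 20 0.0351 [258.0, 223.0] [202.0, 193.0] [315.0, 254.0] [271.0, 339.0]
0.024 30 0.0334 [268.0, 226.0] [216.0, 189.0] [320.0, 263.0] [256.0, 335.0]
0.024 40 0.0329 [277.0, 232.0] [230.0, 189.0] [323.0, 274.0] [240.0, 331.0]
0.024 50 0.0342 [281.0, 240.0] [242.0, 193.0] [320.0, 286.0] [222.0, 326.0]
0.029 20 0.0405 [254.0, 222.0] [198.0, 192.0] [310.0, 253.0] [267.0, 338.0]
0.029 30 0.0392 [261.0, 224.0] [209.0, 188.0] [314.0, 261.0] [250.0, 333.0]
0.029 40 0.0394 [267.0, 229.0] [221.0, 187.0] [313.0, 271.0] [231.0, 328.0]
0.029 50 0.042 [268.0, 237.0] [228.0, 190.0] [306.0, 282.0] [209.0, 323.0]
```

The lower right rim of the top face, near (322,262), fits about 30° of lean with the grip 33 mm up the roll. That is below the 42° tipping limit, so the roll should fall onto its base when loosened. I'll unload it and open the fingers slightly so they cage it.

Emit:
{"op": "send_rows", "data": {"increments": [{"dx":0,"dy":0,"dz":-0.012,"yaw":0,"claw":1},{"dx":0,"dy":0,"dz":-0.014,"yaw":0,"claw":-0.35},{"dx":0,"dy":0,"dz":-0.014,"yaw":0,"claw":-0.35},{"dx":0,"dy":0,"dz":-0.014,"yaw":0,"claw":-0.35},{"dx":0,"dy":0,"dz":-0.014,"yaw":0,"claw":-0.35},{"dx":0,"dy":0,"dz":-0.014,"yaw":0,"claw":-0.35}]}}

```text
time: 8.28
tool_pos: [0.3932, -0.0728, 0.0158]
tool_rot: [-0.0, 0.607, 0.794, -0.0]
contact_force: [-0.1, 0.5, -1.0]
gripper_width: 0.677
grasp_force: 0.0
```

```bash
python3 -c "
from h import *
plan()
b=snap('scene','s5');u,v=proj('scene',manip.state()['tool_pos'])[0].astype(int);print(u,v)
import cv2
cv2.imwrite('pics/m5.png',cv2.resize(b[v-50:v+30,u-40:u+40],(480,480),interpolation=cv2.INTER_CUBIC)[:,:,::-1])"
```

```text
t 8.28 tcp [ 0.3932 -0.0728  0.0158] psi 15.2 tilt [-7.e-04  3.e-04 -1.e+00] F [-0.1  0.5 -1. ] w 0.677 g 0.0
273 264
```

View pics/m5.png

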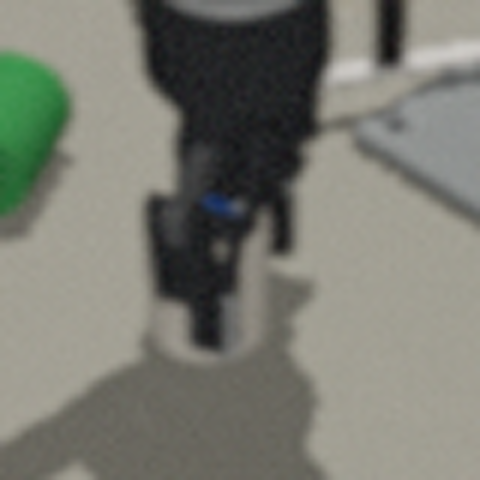

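The roll stands upright on its base between the fingers, side edges at about x=152 and 270 and lowest rim point at (210,362). Next I work out its offset in the tool's x.

```bash
python3 -c "
from h import *
c=ray('scene',233+211/6,214+361/6,0)[:2]+.026*np.array([.808,.589]);print(c)
plan((*c,.0158,15.2))"
```

```text
[ 0.39357663 -0.05739787]
t 8.32 tcp [ 0.3933 -0.0729  0.0159] psi 15.2 tilt [-5.e-04  2.e-04 -1.e+00] F [-0.5  0.6 -0.5] w 0.674 g 0.0
[0.0297, 0.0087, 0.0002, -0.0]
```

Emit:
{"op": "send_rows", "data": {"increments": [{"dx":0.015,"dy":0,"dz":0,"yaw":0,"claw":-0.35},{"dx":0.03,"dy":0,"dz":0,"yaw":0,"claw":-0.35},{"dx":0.03,"dy":0,"dz":0,"yaw":0,"claw":1},{"dx":0.03,"dy":0,"dz":0,"yaw":0,"claw":1},{"dx":0.03,"dy":0,"dz":0,"yaw":0,"claw":1},{"dx":0.03,"dy":0,"dz":0,"yaw":0,"claw":-1},{"dx":0.03,"dy":0,"dz":0,"yaw":0,"claw":-1},{"dx":0.03,"dy":0,"dz":0,"yaw":0,"claw":-1},{"dx":0.03,"dy":0,"dz":0,"yaw":0,"claw":-1},{"dx":0.03,"dy":0,"dz":0,"yaw":0,"claw":-1}]}}

```text
time: 9.57
tool_pos: [0.3895, -0.0585, 0.0161]
tool_rot: [0.0, 0.607, 0.794, -0.0]
contact_force: [0.3, -0.2, -0.9]
gripper_width: 1.001
grasp_force: 0.0
```

```bash
python3 -c "
from h import *
plan();print(manip.state()['joint_pos'].round(2))"
```

```text
t 9.57 tcp [ 0.3895 -0.0585  0.0161] psi 15.2 tilt [-0. -0. -1.] F [ 0.3 -0.2 -0.9] w 1.001 g 0.0
[-0.34 -0.29  2.31 -0.    1.12 -0.6 ]
```

Emit:
{"op": "send_rows", "data": {"increments": [{"dx":0,"dy":0,"dz":0,"yaw":0.12,"claw":-1},{"dx":0,"dy":0,"dz":0,"yaw":0.24,"claw":-1},{"dx":0,"dy":0,"dz":0,"yaw":0.36,"claw":-1},{"dx":0,"dy":0,"dz":0,"yaw":0.48,"claw":-1},{"dx":0,"dy":0,"dz":0,"yaw":0.6,"claw":-1},{"dx":0,"dy":0,"dz":0,"yaw":0.72,"claw":-1},{"dx":0,"dy":0,"dz":0,"yaw":0.84,"claw":-1},{"dx":0,"dy":0,"dz":0,"yaw":0.96,"claw":-1},{"dx":0,"dy":0,"dz":0,"yaw":1.0,"claw":-1},{"dx":0,"dy":0,"dz":0,"yaw":1.0,"claw":-1},{"dx":0,"dy":0,"dz":0,"yaw":1.0,"claw":1},{"dx":0,"dy":0,"dz":0,"yaw":1.0,"claw":1},{"dx":0,"dy":0,"dz":0,"yaw":1.0,"claw":1},{"dx":0,"dy":0,"dz":0,"yaw":1.0,"claw":1},{"dx":0,"dy":0,"dz":0,"yaw":1.0,"claw":1}]}}

```text
time: 11.45
tool_pos: [0.3899, -0.0586, 0.0164]
tool_rot: [0.0, 0.986, 0.167, 0.0]
contact_force: [0.8, -0.0, 2.2]
gripper_width: 0.582
grasp_force: 62.4
```

```bash
python3 -c "
from h import *
plan((.5637,-.1802,.16),(.5637,-.1802,.1));print(manip.state()['joint_pos'].round(2))"
```

```text
t 11.45 tcp [ 0.3899 -0.0586  0.0164] psi -70.74 tilt [ 7.e-04 -2.e-04 -1.e+00] F [ 0.8 -0.   2.2] w 0.582 g 62.4
[0.2481, 0.3445, -0.287, 0.0]
[0.248, 0.3444, -0.167, 0.0]
[-0.34 -0.29  2.31  0.    1.12  0.9 ]
```

The width reads 0.582 where a centred grip read 0.606, so the roll may be off-centre in the tool's x. I'll repeat the cross-squeeze with readings.

Emit:
{"op": "send_rows", "data": {"increments": [{"dx":0,"dy":0,"dz":0,"yaw":0,"claw":-1},{"dx":0,"dy":0,"dz":0,"yaw":0,"claw":-1},{"dx":0,"dy":0,"dz":0,"yaw":0,"claw":-1},{"dx":0,"dy":0,"dz":0,"yaw":-0.12,"claw":-1},{"dx":0,"dy":0,"dz":0,"yaw":-0.24,"claw":-1},{"dx":0,"dy":0,"dz":0,"yaw":-0.36,"claw":-1},{"dx":0,"dy":0,"dz":0,"yaw":-0.48,"claw":-1},{"dx":0,"dy":0,"dz":0,"yaw":-0.6,"claw":-1},{"dx":0,"dy":0,"dz":0,"yaw":-0.72,"claw":-1},{"dx":0,"dy":0,"dz":0,"yaw":-0.84,"claw":-1},{"dx":0,"dy":0,"dz":0,"yaw":-0.96,"claw":-1},{"dx":0,"dy":0,"dz":0,"yaw":-1.0,"claw":-1},{"dx":0,"dy":0,"dz":0,"yaw":-1.0,"claw":1},{"dx":0,"dy":0,"dz":0,"yaw":-1.0,"claw":1},{"dx":0,"dy":0,"dz":0,"yaw":-1.0,"claw":1},{"dx":0,"dy":0,"dz":0,"yaw":-1.0,"claw":1},{"dx":0,"dy":0,"dz":0,"yaw":-1.0,"claw":1}]}}

```text
time: 13.58
tool_pos: [0.3899, -0.0586, 0.0165]
tool_rot: [0.0, 0.607, 0.794, 0.0]
contact_force: [-0.6, 0.2, 3.9]
gripper_width: 0.604
grasp_force: 62.8
```

```bash
python3 -c "
from h import *
plan()
b=snap('scene','s6');u,v=proj('scene',manip.state()['tool_pos'])[0].astype(int);print(u,v)
import cv2
cv2.imwrite('pics/m6.png',cv2.resize(b[v-50:v+30,u-40:u+40],(480,480),interpolation=cv2.INTER_CUBIC)[:,:,::-1])"
```

```text
t 13.57 tcp [ 0.3899 -0.0586  0.0165] psi 15.19 tilt [ 7.e-04 -2.e-04 -1.e+00] F [-0.6  0.2  3.9] w 0.604 g 62.8
267 263
```

```bash
python3 -c "
from h import *
b=cv2.imread('pics/s6.png');s=manip.state()['tool_pos'];r=np.array([.589,-.808,0])*.026;n=np.array([.808,.589,0])*-.026
c=np.array([s[0],s[1],0])
print(proj('scene',[c+[0,0,.012]-r,c+[0,0,.012]+r,c+n,c+[0,0,.057]+r,c+[0,0,.057]-r]).round(1))
g=cv2.cvtColor(b,cv2.COLOR_BGR2GRAY)
for v in (258,262,264,267,269,270,272,274,276,278): print(v,g[v,250:286].tolist())
"
```

```text
[[257.4 264.5]
 [278.1 264.3]
 [267.7 275.2]
 [277.9 250.8]
 [256.7 251. ]]
258 [160, 155, 139, 106, 57, 32, 33, 31, 31, 35, 34, 25, 31, 31, 23, 31, 46, 90, 133, 151, 152, 149, 147, 146, 142, 138, 133, 129, 138, 151, 158, 157, 157, 158, 156, 156]
262 [157, 157, 157, 155, 148, 139, 128, 110, 82, 49, 31, 29, 28, 34, 61, 94, 109, 116, 132, 147, 148, 151, 148, 146, 140, 134, 132, 122, 124, 141, 156, 157, 156, 157, 156, 159]
264 [157, 157, 158, 159, 158, 160, 156, 145, 123, 83, 46, 28, 32, 33, 53, 86, 108, 112, 132, 146, 150, 150, 145, 143, 142, 138, 131, 126, 137, 151, 158, 158, 158, 157, 156, 156]
267 [157, 159, 158, 158, 159, 159, 158, 149, 129, 91, 58, 32, 27, 30, 52, 85, 102, 111, 128, 147, 150, 150, 147, 146, 141, 138, 130, 128, 138, 151, 158, 159, 159, 158, 156, 159]
269 [159, 160, 160, 159, 161, 159, 153, 138, 120, 105, 88, 74, 61, 46, 56, 92, 109, 120, 136, 148, 149, 149, 147, 145, 141, 137, 131, 132, 143, 154, 159, 159, 158, 159, 157, 159]
270 [160, 157, 155, 151, 150, 147, 138, 123, 113, 119, 123, 118, 105, 96, 96, 111, 122, 132, 143, 151, 151, 149, 146, 145, 141, 135, 131, 138, 150, 156, 158, 157, 157, 156, 156, 158]
272 [126, 123, 114, 105, 102, 101, 101, 101, 103, 113, 126, 139, 142, 150, 151, 149, 149, 152, 152, 152, 152, 151, 149, 143, 137, 128, 122, 136, 151, 156, 159, 157, 157, 157, 158, 158]
274 [98, 103, 99, 102, 102, 102, 106, 105, 101, 101, 105, 107, 118, 128, 136, 139, 145, 145, 145, 146, 143, 137, 127, 120, 112, 104, 102, 110, 134, 150, 157, 160, 156, 158, 156, 160]
276 [100, 103, 103, 102, 102, 101, 103, 102, 104, 101, 105, 102, 101, 101, 101, 103, 104, 105, 102, 106, 104, 99, 99, 101, 101, 105, 100, 101, 110, 131, 151, 157, 158, 158, 157, 158]
278 [103, 102, 102, 98, 103, 100, 104, 100, 102, 102, 105, 105, 104, 104, 100, 103, 104, 102, 105, 103, 101, 105, 103, 99, 101, 103, 103, 104, 103, 114, 138, 154, 159, 160, 156, 155]
```

The image edges put the roll's centre within about 1–2 mm of the TCP axis, so I carry it to the spindle with this grip.

```bash
python3 -c "
from h import *
plan((.5645,-.18,.16,15.2),(.5645,-.18,.11,15.2),(.5645,-.18,.0325,15.2))"
```

```text
t 13.62 tcp [ 0.3899 -0.0586  0.0165] psi 15.19 tilt [ 7.e-04 -2.e-04 -1.e+00] F [-0.4  0.5  3.4] w 0.601 g 62.8
[-0.3259, 0.2735, -0.2867, -0.0001]
[-0.3259, 0.2735, -0.1867, -0.0001]
[-0.3258, 0.2734, -0.0317, -0.0001]
```

Emit:
{"op": "send_rows", "data": {"increments": [{"dx":0,"dy":0,"dz":-0.05,"yaw":0,"claw":1},{"dx":0,"dy":0,"dz":-0.15,"yaw":0,"claw":1},{"dx":0,"dy":0,"dz":-0.25,"yaw":0,"claw":1},{"dx":-0.04,"dy":0.034,"dz":-0.287,"yaw":0,"claw":1},{"dx":-0.11,"dy":0.092,"dz":-0.287,"yaw":0,"claw":1},{"dx":-0.18,"dy":0.151,"dz":-0.287,"yaw":0,"claw":1},{"dx":-0.25,"dy":0.21,"dz":-0.287,"yaw":0,"claw":1},{"dx":-0.3,"dy":0.252,"dz":-0.287,"yaw":0,"claw":1},{"dx":-0.326,"dy":0.2735,"dz":-0.287,"yaw":0,"claw":1},{"dx":-0.326,"dy":0.2735,"dz":-0.287,"yaw":0,"claw":1},{"dx":-0.326,"dy":0.2735,"dz":-0.287,"yaw":0,"claw":1}]}}

```text
time: 15.0
tool_pos: [0.5633, -0.1793, 0.1586]
tool_rot: [-0.001, 0.607, 0.794, -0.0]
contact_force: [-0.2, 0.4, -0.6]
gripper_width: 0.601
grasp_force: 62.9
```

```bash
python3 -c "
from h import *
plan((.5645,-.18,.11,15.2))
b=snap('scene','s7');g=cv2.cvtColor(b,cv2.COLOR_RGB2GRAY)
q=manip.state()['tool_pos']
print(proj('scene',[[.5645,-.18,.088],[.5645,-.18,.016],q-[0,0,.0165]]))
for v in range(196,252,4): print(v,g[v,325:367].tolist())
t=snap('top','t7')
"
```

```text
t 15.0 tcp [ 0.5633 -0.1793  0.1586] psi 15.21 tilt [-1.8e-03  9.0e-04 -1.0e+00] F [-0.2  0.4 -0.6] w 0.601 g 62.9
[-0.0022, 0.0021, 0.0973, 0.0001]
[[346.5834553  222.75191024]
 [344.52401646 244.39298673]
 [347.73467493 205.43462123]]
196 [160, 161, 162, 161, 158, 152, 151, 146, 150, 148, 150, 152, 151, 142, 129, 126, 126, 109, 78, 44, 24, 31, 36, 45, 75, 108, 127, 144, 148, 150, 149, 145, 142, 139, 130, 118, 104, 101, 100, 100, 97, 102]
200 [156, 158, 160, 160, 160, 160, 159, 160, 160, 160, 159, 157, 150, 136, 124, 127, 122, 105, 68, 40, 35, 34, 45, 68, 97, 119, 134, 148, 151, 149, 146, 144, 139, 138, 148, 148, 138, 129, 121, 113, 114, 108]
204 [157, 159, 162, 159, 161, 159, 159, 160, 157, 160, 159, 157, 146, 131, 125, 129, 124, 108, 80, 64, 52, 44, 53, 87, 115, 126, 142, 148, 151, 149, 147, 141, 137, 141, 156, 169, 177, 177, 181, 185, 189, 191]
208 [158, 162, 159, 159, 159, 159, 160, 160, 158, 158, 161, 159, 159, 157, 149, 141, 139, 142, 146, 150, 154, 152, 152, 151, 153, 155, 153, 152, 150, 147, 143, 143, 144, 151, 151, 149, 144, 142, 137, 137, 143, 145]
212 [157, 162, 160, 160,
[... 1382 characters left out ...]
 122, 136, 145, 147, 147, 145, 146, 147, 146, 146, 146, 148, 147, 148, 146, 149, 148, 151]
240 [142, 144, 143, 143, 143, 145, 143, 146, 146, 146, 143, 135, 118, 95, 62, 49, 65, 93, 104, 113, 118, 118, 111, 101, 84, 82, 105, 127, 138, 146, 147, 146, 145, 146, 145, 145, 147, 148, 146, 147, 148, 147]
244 [145, 142, 142, 142, 146, 145, 146, 143, 146, 141, 128, 94, 53, 33, 28, 38, 64, 89, 111, 114, 119, 119, 108, 85, 59, 32, 23, 38, 81, 119, 141, 147, 147, 147, 148, 145, 147, 146, 148, 148, 147, 148]
248 [144, 146, 145, 144, 147, 143, 146, 147, 145, 144, 147, 137, 120, 88, 56, 37, 26, 21, 11, 20, 20, 16, 21, 21, 21, 32, 58, 89, 122, 139, 144, 145, 145, 145, 141, 145, 146, 144, 147, 144, 145, 146]
```

At the spindle tip (v=224–228) the edges centre on u≈346.3, predicted 346.1. The roll centres on u≈347.9, predicted 347.7, so they agree. I descend in stages.

Emit:
{"op": "send_rows", "data": {"increments": [{"dx":-0.0022,"dy":0.002,"dz":0.05,"yaw":0,"claw":1},{"dx":-0.0022,"dy":0.002,"dz":0.098,"yaw":0,"claw":1},{"dx":-0.0022,"dy":0.002,"dz":0.118,"yaw":0,"claw":1},{"dx":-0.0022,"dy":0.002,"dz":0.138,"yaw":0,"claw":1},{"dx":-0.0022,"dy":0.002,"dz":0.15,"yaw":0,"claw":1},{"dx":-0.0022,"dy":0.002,"dz":0.15,"yaw":0,"claw":1}]}}

```text
time: 15.85
tool_pos: [0.5661, -0.18, 0.0846]
tool_rot: [0.0, 0.607, 0.794, 0.001]
contact_force: [4.1, 3.7, -3.9]
gripper_width: 0.6
grasp_force: 63.0
```

```bash
python3 -c "
from h import *
plan((.5645,-.18,.0325,15.2))"
```

```text
t 15.85 tcp [ 0.5661 -0.18    0.0846] psi 15.2 tilt [ 0.0016  0.0011 -1.    ] F [ 4.1  3.7 -3.9] w 0.6 g 63.0
[0.0009, -0.0033, 0.1043, 0.0]
```

The spindle is in the bore with only a small side force, so I correct the offset and continue down.

Emit:
{"op": "send_rows", "data": {"increments": [{"dx":0.0018,"dy":0.0047,"dz":0.01,"yaw":0,"claw":1},{"dx":0.0018,"dy":0.0047,"dz":0.035,"yaw":0,"claw":1},{"dx":0.0018,"dy":0.0047,"dz":0.06,"yaw":0,"claw":1},{"dx":0.0018,"dy":0.0047,"dz":0.08,"yaw":0,"claw":1},{"dx":0.0018,"dy":0.0047,"dz":0.092,"yaw":0,"claw":1},{"dx":0.0018,"dy":0.0047,"dz":0.092,"yaw":0,"claw":1}]}}

```text
time: 16.6
tool_pos: [0.5671, -0.1791, 0.0378]
tool_rot: [-0.001, 0.607, 0.794, -0.0]
contact_force: [-0.6, -1.0, -1.0]
gripper_width: 0.598
grasp_force: 63.1
```

```bash
python3 -c "
from h import *
plan()"
```

```text
t 16.6 tcp [ 0.5671 -0.1791  0.0378] psi 15.19 tilt [-1.3e-03  4.0e-04 -1.0e+00] F [-0.6 -1.  -1. ] w 0.598 g 63.1
```

Emit:
{"op": "send_rows", "data": {"increments": [{"dx":0,"dy":0,"dz":0.006,"yaw":0,"claw":1},{"dx":0,"dy":0,"dz":0.011,"yaw":0,"claw":1},{"dx":0,"dy":0,"dz":0.015,"yaw":0,"claw":1},{"dx":0,"dy":0,"dz":0.018,"yaw":0,"claw":1},{"dx":0,"dy":0,"dz":0.018,"yaw":0,"claw":1}]}}

```text
time: 17.23
tool_pos: [0.5678, -0.1794, 0.0325]
tool_rot: [-0.0, 0.607, 0.794, -0.0]
contact_force: [-8.0, 3.5, 14.0]
gripper_width: 0.602
grasp_force: 64.4
```

```bash
python3 -c "
from h import *
plan()"
```

```text
t 17.23 tcp [ 0.5678 -0.1794  0.0325] psi 15.21 tilt [-8.e-04 -0.e+00 -1.e+00] F [-8.   3.5 14. ] w 0.602 g 64.4
```

The roll is seated: TCP z is 32.5 mm as predicted and Fz is 14 N, with the grip still on. I release, rise, and move to the outer side of the knob.

Emit:
{"op": "send_rows", "data": {"increments": [{"dx":0,"dy":0,"dz":-0.007,"yaw":0,"claw":-1},{"dx":0,"dy":0,"dz":-0.008,"yaw":0,"claw":-1},{"dx":0,"dy":0,"dz":-0.008,"yaw":0,"claw":-1},{"dx":0,"dy":0,"dz":-0.008,"yaw":0,"claw":-1},{"dx":0,"dy":0,"dz":-0.008,"yaw":0,"claw":-1},{"dx":0,"dy":0,"dz":-0.06,"yaw":0,"claw":-1},{"dx":0,"dy":0,"dz":-0.15,"yaw":0,"claw":-1},{"dx":0,"dy":0,"dz":-0.25,"yaw":0,"claw":-1},{"dx":0,"dy":0,"dz":-0.33,"yaw":0,"claw":-1},{"dx":0,"dy":0,"dz":-0.34,"yaw":0,"claw":-1}]}}

```text
time: 18.48
tool_pos: [0.5695, -0.1801, 0.2041]
tool_rot: [0.004, 0.607, 0.794, 0.001]
contact_force: [-0.2, -0.4, -0.7]
gripper_width: 1.004
grasp_force: 0.0
```

```bash
python3 -c "
from h import *
plan((.5445,.013,.2,-40),(.5445,.013,.105,-40))
b=snap('scene','s8');g=cv2.cvtColor(b,cv2.COLOR_RGB2GRAY)
for p in [(.5665,-.1795)]:
  c=np.array([*p,0]);r=np.array([.589,-.808,0])*.026
  print(proj('scene',[c+[0,0,.045]-r,c+[0,0,.045]+r,c+[0,0,.088],c+[0,0,.016]-[.021,.0153,0]]).round(1))
for v in (232,236,240,244,248,250,252): print(v,g[v,325:367].tolist())
"
```

```text
t 18.48 tcp [ 0.5695 -0.1801  0.2041] psi 15.2 tilt [ 0.0069 -0.0032 -1.    ] F [-0.2 -0.4 -0.7] w 1.004 g 0.0
[0.3859, 0.0529, 0.0066, 0.6423]
[0.3868, 0.0518, 0.1966, 0.6423]
[[335.5 235.5]
 [355.5 235.3]
 [346.8 222.3]
 [345.9 250.4]]
232 [143, 140, 141, 142, 143, 143, 142, 143, 142, 143, 138, 128, 116, 121, 135, 144, 157, 154, 143, 142, 141, 141, 138, 142, 143, 142, 143, 145, 141, 140, 138, 136, 139, 146, 151, 152, 153, 155, 155, 155, 153, 156]
236 [139, 141, 139, 141, 141, 142, 142, 142, 143, 141, 136, 125, 121, 120, 127, 134, 137, 143, 143, 147, 147, 147, 148, 148, 147, 149, 145, 146, 141, 137, 133, 135, 140, 140, 146, 143, 143, 143, 144, 144, 145, 147]
240 [139, 139, 142, 139, 142, 141, 141, 140, 142, 137, 131, 124, 122, 126, 133, 136, 140, 142, 146, 144, 148, 149, 149, 150, 147, 147, 143, 142, 141, 135, 133, 136, 141, 141, 144, 144, 141, 144, 141, 143, 141, 142]
244 [141, 142, 138, 142, 138, 142, 142, 142, 139, 138, 130, 120, 120, 128, 135, 138, 143, 145, 145, 147, 147, 147, 148, 147, 147, 146, 145, 140, 136, 131, 134, 137, 142, 142, 143, 144, 143, 142, 142, 144, 143, 146]
248 [139, 143, 142, 142, 142, 141, 141, 141, 142, 137, 123, 96, 84, 90, 106, 121, 133, 141, 147, 148, 150, 150, 150, 150, 143, 142, 135, 121, 115, 120, 134, 142, 142, 138, 139, 140, 142, 140, 141, 142, 143, 144]
250 [142, 139, 142, 144, 144, 140, 140, 142, 141, 136, 122, 99, 90, 85, 85, 78, 80, 85, 94, 102, 102, 106, 104, 103, 96, 96, 93, 89, 95, 108, 129, 140, 138, 141, 141, 140, 143, 142, 142, 142, 144, 142]
252 [143, 144, 143, 142, 144, 143, 141, 140, 141, 140, 137, 131, 121, 105, 92, 90, 90, 87, 89, 86, 87, 89, 86, 88, 89, 90, 91, 105, 121, 135, 142, 142, 141, 141, 143, 142, 141, 142, 143, 143, 143, 142]
```

Emit:
{"op": "send_rows", "data": {"increments": [{"dx":0.06,"dy":0.008,"dz":0.006,"yaw":0.1,"claw":1},{"dx":0.14,"dy":0.019,"dz":0.006,"yaw":0.22,"claw":1},{"dx":0.22,"dy":0.03,"dz":0.006,"yaw":0.34,"claw":1},{"dx":0.3,"dy":0.041,"dz":0.006,"yaw":0.46,"claw":1},{"dx":0.36,"dy":0.05,"dz":0.006,"yaw":0.58,"claw":1},{"dx":0.386,"dy":0.053,"dz":0.006,"yaw":0.64,"claw":1},{"dx":0.386,"dy":0.053,"dz":0.006,"yaw":0.64,"claw":1},{"dx":0.387,"dy":0.052,"dz":0.08,"yaw":0.64,"claw":1},{"dx":0.387,"dy":0.052,"dz":0.15,"yaw":0.64,"claw":1},{"dx":0.387,"dy":0.052,"dz":0.19,"yaw":0.64,"claw":1},{"dx":0.387,"dy":0.052,"dz":0.19,"yaw":0.64,"claw":1}]}}

```text
time: 19.9
tool_pos: [0.5404, 0.014, 0.1022]
tool_rot: [-0.001, 0.906, 0.424, -0.002]
contact_force: [-0.0, 0.2, 0.8]
gripper_width: 0.0
grasp_force: 0.0
```

```bash
cat > arc.py <<'E'
from h import *
import sys
P=np.array([.6245,-.0985])
def C(th,g):
    a=np.radians(th); return (*(P+.135*np.array([np.cos(a),np.sin(a)])-g*np.array([-np.sin(a),np.cos(a)])),.106,th-180)
g=float(sys.argv[1])/1e3
plan(*[C(float(t),g) for t in sys.argv[2:]])
E
python3 arc.py 18 140 148 156 164 172 180 188 196 204 209 212 215
```

```text
t 19.9 tcp [0.5404 0.014  0.1022] psi -39.81 tilt [-4.7e-03  4.0e-04 -1.0e+00] F [-0.   0.2  0.8] w 0.0 g 0.0
[-0.0282, 0.0034, -0.0075, 0.0022]
[-0.0661, 0.0009, -0.0074, -0.0909]
[-0.104, 0.0037, -0.0073, -0.184]
[-0.1411, 0.0117, -0.0072, -0.277]
[-0.1768, 0.0248, -0.0072, -0.3701]
[-0.2103, 0.0428, -0.0072, -0.4632]
[-0.2409, 0.0653, -0.0072, -0.5563]
[-0.2682, 0.0918, -0.0072, -0.6494]
[-0.2915, 0.1218, -0.0073, -0.7425]
[-0.3038, 0.1421, -0.0073, -0.8006]
[-0.3103, 0.1548, -0.0073, -0.8356]
[-0.3162, 0.1678, -0.0074, -0.8705]
```

Emit:
{"op": "send_rows", "data": {"increments": [{"dx":-0.014,"dy":0.002,"dz":-0.005,"yaw":0,"claw":1},{"dx":-0.028,"dy":0.003,"dz":-0.007,"yaw":0,"claw":1},{"dx":-0.047,"dy":0.002,"dz":-0.007,"yaw":-0.045,"claw":1},{"dx":-0.066,"dy":0.001,"dz":-0.007,"yaw":-0.091,"claw":1},{"dx":-0.085,"dy":0.002,"dz":-0.007,"yaw":-0.137,"claw":1},{"dx":-0.104,"dy":0.004,"dz":-0.007,"yaw":-0.184,"claw":1},{"dx":-0.123,"dy":0.008,"dz":-0.007,"yaw":-0.23,"claw":1},{"dx":-0.141,"dy":0.012,"dz":-0.007,"yaw":-0.277,"claw":1},{"dx":-0.159,"dy":0.018,"dz":-0.007,"yaw":-0.323,"claw":1},{"dx":-0.177,"dy":0.025,"dz":-0.007,"yaw":-0.37,"claw":1},{"dx":-0.194,"dy":0.034,"dz":-0.007,"yaw":-0.417,"claw":1},{"dx":-0.21,"dy":0.043,"dz":-0.007,"yaw":-0.463,"claw":1},{"dx":-0.226,"dy":0.054,"dz":-0.007,"yaw":-0.51,"claw":1},{"dx":-0.241,"dy":0.065,"dz":-0.007,"yaw":-0.556,"claw":1},{"dx":-0.255,"dy":0.078,"dz":-0.007,"yaw":-0.603,"claw":1},{"dx":-0.268,"dy":0.092,"dz":-0.007,"yaw":-0.649,"claw":1},{"dx":-0.268,"dy":0.092,"dz":-0.007,"yaw":-0.649,"claw":1}]}}

```text
time: 22.02
tool_pos: [0.492, -0.119, 0.1095]
tool_rot: [0.001, 0.603, 0.798, 0.0]
contact_force: [0.0, 0.2, -0.3]
gripper_width: 0.002
grasp_force: 0.0
```

```bash
python3 arc.py 18 200 204 208 211 214 217;python3 -c "
from h import *
b=cv2.cvtColor(snap('scene','s9'),cv2.COLOR_RGB2HSV)
m=((b[...,0]<8)|(b[...,0]>172))&(b[...,1]>150)&(b[...,2]>90)
n,l,st,c=cv2.connectedComponentsWithStats(m.astype(np.uint8))
for i in range(1,n):
  if 15<st[i,4]<800 and 230<c[i][0]<420: print(st[i],c[i].round(1))
P=np.array([.6245,-.0985])
for t in (190,196,200,204,208): 
  a=np.radians(t);print(t,proj('scene',np.r_[P+.135*np.array([np.cos(a),np.sin(a)]),.112]).round(1))"
```

```text
t 22.02 tcp [ 0.492  -0.119   0.1095] psi 15.86 tilt [ 0.0022 -0.001  -1.    ] F [ 0.   0.2 -0.3] w 0.002 g 0.0
[-0.0166, -0.0058, 0.007, -0.0481]
[-0.0356, -0.0063, 0.007, -0.0947]
[-0.0546, -0.0054, 0.0071, -0.1412]
[-0.0688, -0.0039, 0.0071, -0.1761]
[-0.0828, -0.0017, 0.0071, -0.211]
[-0.0968, 0.0013, 0.0071, -0.2459]
[317 215   5  16  55] [318.8 222.1]
190 [[312.1 221.5]]
196 [[317.5 222.9]]
200 [[321.3 223.6]]
204 [[325.1 224.1]]
208 [[328.9 224.5]]
```

The knob is being pushed and sits at about 197° (pixel (319,222)). I continue slowly to contact.

Emit:
{"op": "send_rows", "data": {"increments": [{"dx":-0.0166,"dy":-0.0058,"dz":0.005,"yaw":-0.048,"claw":1},{"dx":-0.026,"dy":-0.006,"dz":0.005,"yaw":-0.071,"claw":1},{"dx":-0.0356,"dy":-0.006,"dz":0.005,"yaw":-0.095,"claw":1},{"dx":-0.045,"dy":-0.006,"dz":0.005,"yaw":-0.118,"claw":1},{"dx":-0.0546,"dy":-0.005,"dz":0.005,"yaw":-0.141,"claw":1},{"dx":-0.06,"dy":-0.005,"dz":0.005,"yaw":-0.158,"claw":1},{"dx":-0.0688,"dy":-0.004,"dz":0.005,"yaw":-0.176,"claw":1},{"dx":-0.0688,"dy":-0.004,"dz":0.005,"yaw":-0.176,"claw":1},{"dx":-0.0688,"dy":-0.004,"dz":0.005,"yaw":-0.176,"claw":1}]}}

```text
time: 23.2
tool_pos: [0.499, -0.1517, 0.1056]
tool_rot: [0.0, 0.492, 0.871, -0.0]
contact_force: [0.4, 0.5, -0.2]
gripper_width: -0.002
grasp_force: 0.0
```

```bash
python3 arc.py 18 212 213 214 215 216 217 218
```

```text
t 23.2 tcp [ 0.499  -0.1517  0.1056] psi 31.08 tilt [ 0.e+00 -1.e-04 -1.e+00] F [ 0.4  0.5 -0.2] w -0.002 g 0.0
[-0.0068, -0.0006, -0.0008, -0.0107]
[-0.0115, -0.0012, -0.0008, -0.0223]
[-0.0163, -0.0016, -0.0008, -0.0339]
[-0.021, -0.0019, -0.0008, -0.0456]
[-0.0257, -0.0022, -0.0008, -0.0572]
[-0.0305, -0.0024, -0.0008, -0.0689]
[-0.0353, -0.0025, -0.0008, -0.0805]
```

Emit:
{"op": "send_rows", "data": {"increments": [{"dx":-0.006,"dy":-0.001,"dz":0,"yaw":-0.011,"claw":1},{"dx":-0.011,"dy":-0.001,"dz":0,"yaw":-0.022,"claw":1},{"dx":-0.016,"dy":-0.0015,"dz":0,"yaw":-0.034,"claw":1},{"dx":-0.016,"dy":-0.0015,"dz":0,"yaw":-0.034,"claw":1},{"dx":-0.016,"dy":-0.0015,"dz":0,"yaw":-0.034,"claw":1}]}}

```text
time: 23.82
tool_pos: [0.5025, -0.159, 0.1056]
tool_rot: [0.0, 0.469, 0.883, -0.0]
contact_force: [0.6, -0.5, -0.1]
gripper_width: -0.001
grasp_force: 0.0
```

Emit:
{"op": "send_rows", "data": {"increments": [{"dx":-0.003,"dy":0,"dz":0,"yaw":-0.006,"claw":1},{"dx":-0.006,"dy":0,"dz":0,"yaw":-0.012,"claw":1},{"dx":-0.006,"dy":0,"dz":0,"yaw":-0.012,"claw":1}]}}

```text
time: 24.2
tool_pos: [0.5041, -0.1614, 0.1055]
tool_rot: [-0.0, 0.461, 0.887, -0.0]
contact_force: [-0.7, 1.0, -0.4]
gripper_width: -0.001
grasp_force: 0.3
```

Emit:
{"op": "send_rows", "data": {"increments": [{"dx":-0.003,"dy":0,"dz":0,"yaw":-0.006,"claw":1},{"dx":-0.006,"dy":0,"dz":0,"yaw":-0.012,"claw":1},{"dx":-0.006,"dy":0,"dz":0,"yaw":-0.012,"claw":1}]}}

```text
time: 24.58
tool_pos: [0.5042, -0.162, 0.1054]
tool_rot: [-0.003, 0.453, 0.891, 0.001]
contact_force: [-7.8, 7.6, 6.5]
gripper_width: 0.002
grasp_force: 5.4
```

The tool has stopped against about 10 N, so the roller is on the roll. I back off and rise.

Emit:
{"op": "send_rows", "data": {"increments": [{"dx":0.004,"dy":0,"dz":0,"yaw":0,"claw":1},{"dx":0.02,"dy":0,"dz":0,"yaw":0,"claw":1},{"dx":0.06,"dy":0,"dz":0,"yaw":0,"claw":1},{"dx":0.06,"dy":0,"dz":-0.08,"yaw":0,"claw":1},{"dx":0.06,"dy":0,"dz":-0.2,"yaw":0,"claw":1},{"dx":0.06,"dy":0.1,"dz":-0.3,"yaw":0,"claw":1},{"dx":0.15,"dy":0.1,"dz":-0.4,"yaw":0,"claw":1},{"dx":0.25,"dy":0.1,"dz":-0.4,"yaw":0,"claw":1},{"dx":0.35,"dy":0.1,"dz":-0.4,"yaw":0,"claw":1},{"dx":0.35,"dy":0.1,"dz":-0.4,"yaw":0,"claw":1}]}}

```text
time: 25.82
tool_pos: [0.4423, 0.009, 0.3063]
tool_rot: [0.001, 0.452, 0.892, 0.001]
contact_force: [1.0, -0.3, -0.5]
gripper_width: -0.0
grasp_force: 0.0
```

```bash
python3 -c "
from h import *
plan()
a=snap('top','t10');b=snap('scene','s10')
a=cv2.resize(a[160:240,260:350],(396,352),interpolation=cv2.INTER_CUBIC);b=cv2.resize(b[170:270,290:390],(396,396),interpolation=cv2.INTER_CUBIC)
c=np.zeros((396,792,3),np.uint8);c[:352,:396]=a;c[:,396:]=b
cv2.imwrite('pics/m10.png',c[:,:,::-1])"
```

```text
t 25.82 tcp [0.4423 0.009  0.3063] psi 36.3 tilt [ 3.e-03 -1.e-04 -1.e+00] F [ 1.  -0.3 -0.5] w -0.0 g 0.0
```

View pics/m10.png

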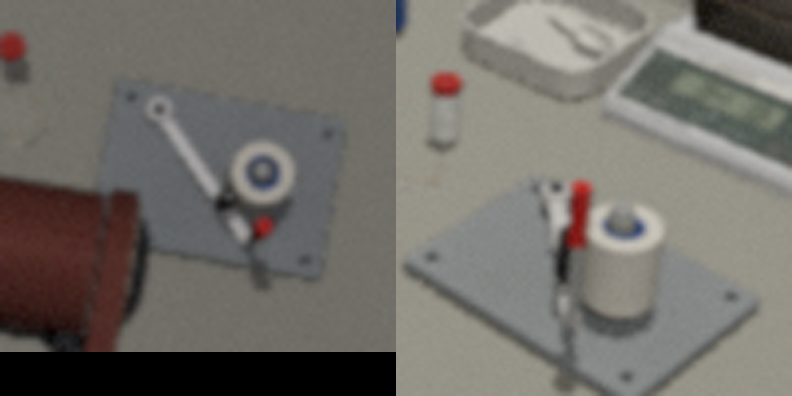

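The white roll is seated on the spindle (top-view crop (262,172)). The roller at (225,202) touches its side, the knob is at (264,227) and the vial is undisturbed. I check the knob angle numerically before handing in.

```bash
python3 -c "
from h import *
from fit import tri
def red(n,f,w):
  b=cv2.cvtColor(cv2.imread(f),cv2.COLOR_BGR2HSV)
  m=((b[...,0]<10)|(b[...,0]>170))&(b[...,1]>130)&(b[...,2]>80)
  k,l,st,c=cv2.connectedComponentsWithStats(m.astype(np.uint8))
  return [(n,*c[i]) for i in range(1,k) if st[i,4]>6 and np.hypot(*(c[i]-w))<10]
a=red('top','pics/t10.png',[320,211.6]);b=red('scene','pics/s10.png',[336.5,225]);print(a,b)
P=np.array([.6245,-.0985])
for q in (1.27,1.33,1.37,1.42):
  t=q+np.radians(135.8);k=P+.135*np.array([np.cos(t),np.sin(t)]);print(q,proj('top',[*k,.13]).round(1),proj('scene',[*k,.1125]).round(1))
"
```

```text
[('top', np.float64(319.3333333333333), np.float64(211.08333333333334))] [('scene', np.float64(335.72131147540983), np.float64(224.08196721311475))]
1.27 [[316.2 213.6]] [[329.5 224.4]]
1.33 [[318.2 212.4]] [[332.8 224.5]]
1.37 [[319.5 211.6]] [[335.  224.6]]
1.42 [[321.1 210.5]] [[337.8 224.6]]
```

The knob's pixels match an arm angle of about 1.37–1.38 rad, which is the contact angle, so I hand in.

```bash
python3 -c "
from plant import manip
print(manip.job_done())"
```

```text
the job is handed in; nothing more can be done
None
```

The white roll is seated on the spindle flange and the tension arm's roller rests against it. The yellow roll, vial and stamp were not touched, and the job is handed in with no verdict returned.

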